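# Index the brake disc to its next bolt hole on the worm-drive rotary table

## Task

Bring the brake disc round to its next bolt hole: swing the rotary table's clamp lever right back to slacken it, then wind the worm crank clockwise (seen from its grip end), four to five turns, until you feel the dog bar come up against the stop screw and it bears there firmly, about 8 N more at the grip than the crank's running drag, with the bolt hole under the guide bush. Never force the dog hard into the stop, and do not wind with the clamp on. Leave the dog bearing, swing the clamp lever fully tight again to its end, let go of everything, and leave the other things on the shelf where they are.

Things in the scene. Friction and masses are not known exactly. Their poses are not given: they have to be found in the camera images.
- rotary: 100 mm iron worm-drive rotary table bolted on a 215 x 215 x 42 mm board (x -103..112, y -89..126 in its frame), carrying a 150 mm brake disc (top at z 112). Origin on the plate's axis at shelf level, z up; the worm shaft lies along its y on the robot's side, the crank on its -y side. Heavy and fixed. Tallest part: the guide post's cap, top at z 149, 99 mm out from the axis, past the guide.
- lever_pivot (a point): upright pivot of the black clamp lever, at (0, 92) mm in the rotary frame, given at z 100, the height of point lever_knob.
- lever_knob (a point): the clamp lever's upright black knob, 18 mm diameter, z 78 to 110, 64 mm from the pivot; this point is on its axis at z 100. The flat arm below spans z 79.5 to 86.5. Tightening moves it clockwise seen from above (away from the robot), slackening brings it back. Free space of 25 mm or more round the knob; shut fingertips at about z 84 push its side well.
- lever (a joint): clamp lever angle, rad: 0 is slack (hard end), 0.95 is tight (hard end); grows clockwise seen from above. Starts clamped at 0.84 to 0.89. Stays where left; needs about 5 N at the knob all the way and goes solid at its ends. Below 0.3 counts as slack, above 0.9 as tight, so it ends tighter than it began.
- worm_axis (a point): point on the worm shaft's level axis (x -52 mm, z 78 mm in the rotary frame, along its y), abreast of the grip's middle, 141 mm out on the -y side. The grip circles this point.
- crank_grip (a point): middle of the black crank grip: a 16 mm round bar, 54 mm long, lying along the rotary's y, spinning freely on its pin, 30 mm from the worm axis. The crank arm is 4 mm past its inner end, which is 27 mm from this point. Can be pinched from above along the rotary's x and carried round the circle with the hand kept pointing down.
- disc_centre (a point): centre of the brake disc on the plate's axis, at the disc's top face, z 112. A nut and stud stand on it up to z 141.
- next_hole (a point): the bolt hole to bring up: 7.4 mm, one of four on the disc's 90 mm bolt circle (45 mm from the centre), point on the disc's top, z 112. It starts 71 to 89 degrees clockwise (seen from above) of the guide.
- guide (a point): the point on the disc's top plane (z 112) straight under the fixed guide bush, a steel bush of 18 mm, z 117 to 143, 45 mm from the disc centre, at 40 degrees counter-clockwise from the rotary's x. The hole must come to within 2 mm of it.
- plate: the turning part: face plate, disc and dog. Origin on the axis at shelf level. The dog is a dark bar, 10 mm wide and 9 high, out to 104 mm from the axis under the disc (z 89.5 to 98.5). It was set by hand, so it meets the stop with the hole anywhere within about 1.8 mm of the guide: up to about 0.8 rad of crank early, 0.6 late. Only feel tells; once it bears, the hole is within 2 mm.
- stop_screw: steel stop screw in the guide post, head 12 mm, 94 mm from the axis, z 94; origin at the centre of the head's face. Each extra newton at the crank grip over the running drag puts about 6.4 N on it. It must bear with more than 25 N (4 N extra at the grip) and never see more than 80 N (12 N extra); aim for 8 N extra. The worm holds itself, so it stays loaded after letting go.
- worm (a joint): crank angle, rad, grows clockwise seen from the grip end (over the top the grip moves away from the robot, along the rotary's +x), turning the disc counter-clockwise seen from above. 20 crank turns to one of the disc. 0: grip at the top. Starts 0.2 to 6.6; hole in line at 31.4; dog met at 30.6 to 32.0. Running drag 6 to 9 N at the grip, steady after 0.5 rad of slow winding; steep at the stop.
- bolt_tray: bystander: open steel tray, 150 x 100 x 28 mm, with bolts in it, origin under its centre. Leave alone.
- fuse_case: bystander: black plastic fuse case with flip-top lid, 122 x 82 x 46 mm, origin under its centre. Leave alone.
- reflector: bystander: orange rear reflector, 62 mm diameter, 14 mm thick, lying flat, origin under its centre. Leave alone.
- throttle_tube: bystander: aluminium throttle tube standing upright, 122 mm tall, 25 mm diameter on a 48 mm flange, origin under its foot. Leave alone.

How it is judged:
By the outcome, as a careful person would: the job done as asked, in the order asked, and still so for the second after the job is handed in, with the robot touching nothing.
It also fails if it takes over 72 s, if anything falls off the work surface, if the arm or the gripper's body presses on something with over 40 N, if the wrist force passes 120 N, or if a joint passes its speed limit or range.

## Robot

A 6-joint arm with a two-finger parallel gripper is mounted at the origin on the work surface. World frame = base frame: x ahead of the robot, y to its left, z up, the work surface at z = 0. Lengths are in m, angles in rad, forces in N, time in s.
With the tool pointing down it reaches from about 0.25 to 0.725 m from the base axis. Payload 4 kg.
Tool frame: the origin (TCP) lies on the centre line of the jaws, within the pads' length; the fingertips stand 14 mm ahead of it and the grasp point (between the pads) lies 5 mm behind it; z points along the fingers, x is the direction in which the jaws open and shut, and the axes are right-handed (so a half turn about z gives the same grasp; the last joint's range is limited). The gripper opens to 85 mm and grips with 20 to 120 N. Pads are 22 mm wide; open, the fingers measure 114 mm over their backs; the gripper's body (76 mm by 85 mm) begins 54 mm behind the grasp point. The pads swing forward as they close: fully open they stand 13 mm farther back than shut.
Start: joints at [-1.13, 0.241, 0.005, 1.335, 0, 1.571], TCP at [0.213, -0.452, 0.211] pointing down, gripper open.
Joint ranges: [-2.72, 2.72], [-1.05, 1.87], [-1.09, 1.28], [-1.99, 2.15], [-1.42, 1.44], [-3.14, 3.14]. Speed limits (rad/s): [2.79, 2.79, 3.14, 3.14, 3.14, 3.14].

## Interface

Orientations are given as a unit quaternion [x, y, z, w].
In Python, from workcell import bot gives the robot as it stands.
- The arm moves only by the tool play_rows, never from a script. Its argument "motion" is a list of rows, each an object with "fingers": the closure, from -1 (fully open) to 1 (shut), so that 0 is half open; "translation": the shift along the tool's x, y, z in cm, a list of three; "roll": the turn about the tool's z in degrees. A call has 1 to 20 rows; each row is the pose to reach, as a shift and turn from the pose commanded when the call began, along the tool's axes at that moment; what a row does not reach only later rows make up. A row lasts 1/12 s, in which the tool goes at most 41.7 mm and 7.16 degrees, less where a joint would pass 70% of its speed; a pose out of reach is approached as far as the arm can. A call with a gripper value outside its range is refused whole. The fingers move at their own pace and stop on an object; the grip force is fixed at half the most. Time passes only in rows, so rows that repeat a pose let the fingers close. It gives the time, the measured TCP pose, the force and the opening at its end, in the units of the state.
- bot.get_obs(): the state, without advancing time (a new reading comes with each control period).
- bot.camera(name): name is "scene" or "top"; returns a dict with "pixels" (384x512x3 uint8, red, green, blue), "intrinsics" (3x3 intrinsics, pixels), "k1" (the pictures are not rectified: a ray, as slopes to the right and down, at radius r is drawn at 1 + k1 r^2 times it, then the intrinsics apply), "world_to_cam" (4x4, takes a point from world to camera coordinates). Camera axes: x right, y down, z forward; pixel columns grow to the right and rows downward; lengths in m; the calibration is good to about 2 mm. A picture is of the moment at which its call begins. There is no depth.
- bot.job_done(): hands the job in, once; it reports no verdict.
The state is a dict: "clock": time; "joint_pos": joint angles; "joint_vel": joint speeds; "tau": joint torques, N m; "eef_pos": TCP position; "tool_rot": TCP orientation; "ft_force": force on the tool from outside, world axes, zero at the start; "ft_torque": the same for the moment, N m; "grip_width": finger opening in m.
Only numpy, scipy, OpenCV 4.12 (cv2) and the standard library are available. Lean on these libraries where they do the work, as an engineer would, in place of code of your own. Each camera call takes 0.05 s, during which the arm holds its last target. There are 200 camera calls.

## Working session

There is one attempt and no reset: what is moved stays moved. The work goes in short steps, Python scripts to look and compute and a tool call to move; the robot and the scene stay as the last step left them, time stands still between calls to the robot, and variables do not carry over. Pictures are saved under pics/ and viewed, about 8 in all and at most 12, crops included, and the job is handed in when it is done.

Besides the shell and the picture viewer there is one more tool, called after ">>>" by a JSON object that holds its "name" and its "arguments", one argument or row to a line. play_rows: Moves the arm, as the interface text tells. Its arguments: {"type":"object","properties":{"motion":{"type":"array","items":{"type":"object","properties":{"fingers":{"type":"number"},"translation":{"type":"array","items":{"type":"number"}},"roll":{"type":"number"}}}}},"required":["motion"]}

```bash
mkdir -p pics; cat > h.py <<'E'
import numpy as np,cv2
from workcell import bot
def snap(n,f):
    c=bot.camera(n); cv2.imwrite('pics/'+f,c['pixels'][:,:,::-1]); 
    np.savez('pics/'+n+'.npz',**{k:np.array(v) for k,v in c.items()}); return c
def ray(c,u,v):
    K=c['intrinsics'];k1=float(c['k1']); d=np.array([(u-K[0,2])/K[0,0],(v-K[1,2])/K[1,1]])
    s=d.copy()
    for _ in range(30): s=d/(1+k1*(s@s))
    T=c['world_to_cam'];R=T[:3,:3]; return -R.T@T[:3,3], R.T@np.array([s[0],s[1],1])
def onz(c,u,v,z):
    o,d=ray(c,u,v); return o+d*(z-o[2])/d[2]
def proj(c,p):
    T=c['world_to_cam'];q=T[:3,:3]@np.array(p)+T[:3,3];s=q[:2]/q[2];s=s*(1+float(c['k1'])*(s@s));K=c['intrinsics']
    return K[0,0]*s[0]+K[0,2],K[1,1]*s[1]+K[1,2]
E
python3 - <<'E'
from h import *
for n in('top','scene'):
    c=snap(n,n+'1.png'); o,d=ray(c,256,192); print(n,o,d,c['k1'],c['intrinsics'][0])
print({k:np.round(v,3) for k,v in bot.get_obs().items()})
E
```

```text
top [ 0.41721744 -0.02307857  1.3885135 ] [ 0.12308225  0.02486765 -0.99225723] 0.04425663550419424 [491.56381795   0.         256.65147516]
scene [1.05274464 0.53555114 0.69435164] [-0.53757226 -0.5519575  -0.63752205] -0.01607652835272136 [426.46586184   0.         254.51678758]
{'clock': np.float64(0.1), 'joint_pos': array([-1.13 ,  0.241,  0.004,  1.335, -0.   ,  1.571]), 'joint_vel': array([-0.   , -0.   ,  0.001,  0.001,  0.   ,  0.001]), 'tau': array([-1.0000e-03, -3.7314e+01,  2.5301e+01,  1.1000e-02, -0.0000e+00,
        0.0000e+00]), 'eef_pos': array([ 0.213, -0.452,  0.21 ]), 'tool_rot': array([ 0.845, -0.535, -0.001, -0.001]), 'ft_force': array([ 0.736,  0.133, -0.326]), 'ft_torque': array([ 0.01 , -0.004, -0.001]), 'grip_width': np.float64(0.085)}
```

View pics/top1.png

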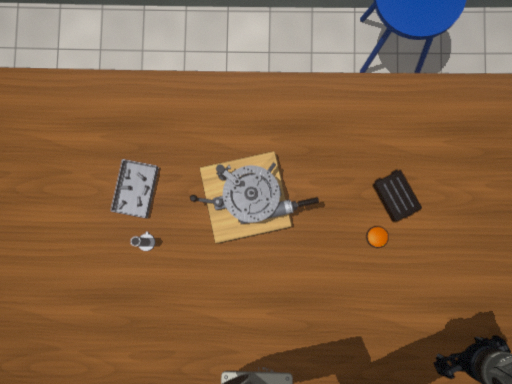

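View pics/scene1.png

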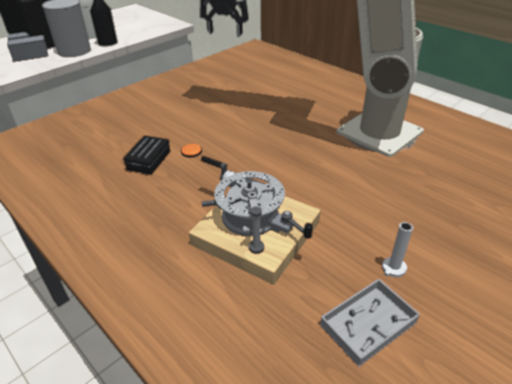

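Top: board about (201-292, 152-242), disc at (251,193), knob (193,198), grip (310,203). Next I measure with masks and view an enlarged crop.

```bash
python3 - <<'E'
from h import *
c=dict(np.load('pics/top.npz')); s=dict(np.load('pics/scene.npz'))
im=c['pixels'][:,:,::-1]
hsv=cv2.cvtColor(im,cv2.COLOR_BGR2HSV); print(hsv[235,230],hsv[260,230],hsv[165,210])
m=((hsv[...,2]>150)&(hsv[...,1]>60)&(hsv[...,0]>10)&(hsv[...,0]<35)).astype(np.uint8); m[:140]=0;m[255:]=0;m[:,:185]=0;m[:,310:]=0
m=cv2.morphologyEx(m,cv2.MORPH_OPEN,np.ones((2,2)))
pts=cv2.findNonZero(m); r=cv2.minAreaRect(pts); b=cv2.boxPoints(r); print(r)
P=np.array([onz(c,u,v,.042) for u,v in b]); print(P.round(4)); print(np.linalg.norm(np.roll(P,-1,0)-P,axis=1))
a=cv2.resize(im[145:250,180:330],None,fx=5,fy=5,interpolation=cv2.INTER_CUBIC)
cv2.imwrite('pics/crop_top.png',a)
b=cv2.resize(s['pixels'][140:290,180:340,::-1],None,fx=4,fy=4,interpolation=cv2.INTER_CUBIC); cv2.imwrite('pics/crop_sc.png',b)
E
```

```text
[ 19 123 212] [ 15 166 135] [ 18 127 166]
((247.4000244140625, 194.1999969482422), (106.43682098388672, 115.381103515625), 26.56505012512207)
[[ 0.4971  0.2344  0.042 ]
 [ 0.7895  0.1002  0.042 ]
 [ 0.6587 -0.1671  0.042 ]
 [ 0.3729 -0.0295  0.042 ]]
[0.32170035 0.29754946 0.31720056 0.29164822]
```

View pics/crop_top.png

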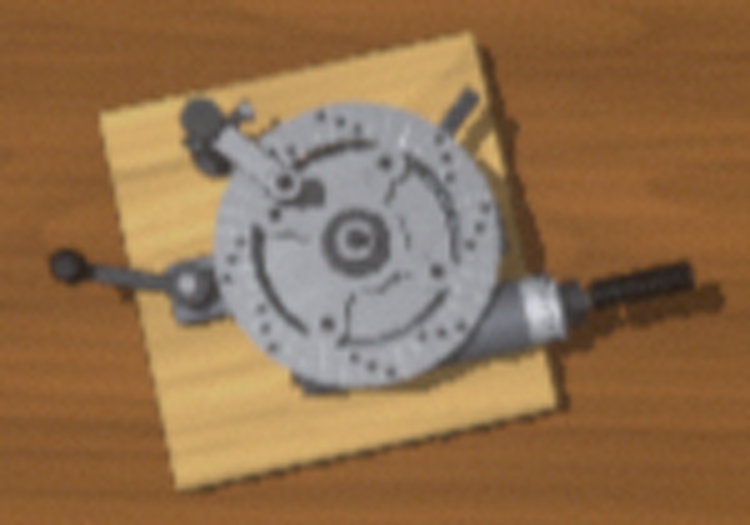

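View pics/crop_sc.png

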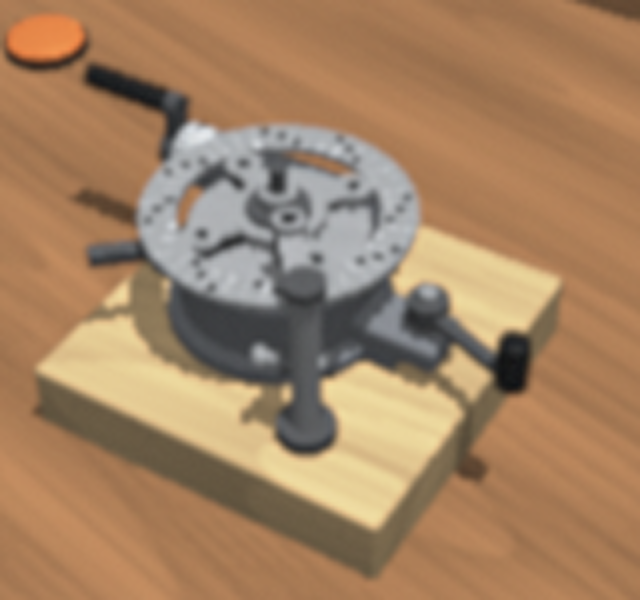

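The board corners in the top crop are about (100,112), (473,33), (557,408) and (178,490). The grip runs (595,292)-(690,272) and the knob is at (67,265). In the scene crop the grip sits near the top of its circle. I'll fit the frame and triangulate.

```bash
cat >> h.py <<'E'
C=dict(np.load('pics/top.npz')) if __import__('os').path.exists('pics/top.npz') else None
def fit(model,meas):
    a=model-model.mean(0);b=meas-meas.mean(0)
    th=np.arctan2((a[:,0]*b[:,1]-a[:,1]*b[:,0]).sum(),(a*b).sum()); R=np.array([[np.cos(th),-np.sin(th)],[np.sin(th),np.cos(th)]])
    t=meas.mean(0)-R@model.mean(0); return th,R,t,(meas-(model@R.T+t))
def tri(c1,p1,c2,p2):
    o1,d1=ray(c1,*p1);o2,d2=ray(c2,*p2); A=np.stack([d1,-d2],1); x=np.linalg.lstsq(A,o2-o1,rcond=None)[0]
    a=o1+d1*x[0];b=o2+d2*x[1]; return (a+b)/2,np.linalg.norm(a-b)
E
python3 - <<'E'
from h import *
c=dict(np.load('pics/top.npz')); s=dict(np.load('pics/scene.npz'))
T=lambda x,y:((x+.5)/5-.5+180,(y+.5)/5-.5+145)
S=lambda x,y:((x+.5)/4-.5+180,(y+.5)/4-.5+140)
M=np.array([[112,126],[112,-89],[-103,-89],[-103,126.]])/1e3
W=np.array([onz(c,*T(*p),.042)[:2] for p in [(100,112),(473,33),(557,408),(178,490)]])
th,R,t,e=fit(M,W); print('top fit',np.degrees(th),t,'res',e.round(4).tolist())
Ms=np.array([[112,126],[112,-89],[-103,126.]])/1e3
W=np.array([onz(s,*S(*p),.042)[:2] for p in [(375,530),(36,372),(562,284)]])
th2,R2,t2,e=fit(Ms,W); print('sc fit',np.degrees(th2),t2,'res',e.round(4).tolist())
print('disc centre',onz(c,*T(357,245),.112))
k=onz(c,*T(67,264),.105)[:2]; print('knob top',k, R.T@(k-t))
kt=tri(c,T(67,264),s,S(513,345)); print('knob tri',kt)
for n,a,b in(('in',(595,292),(165,100)),('out',(690,273),(92,72)),('mid',(642,283),(129,86))):
    p,d=tri(c,T(*a),s,S(*b)); print(n,p.round(4),d.round(4),'rot',(R.T@(p[:2]-t)).round(4))
l=lambda p:np.r_[R@np.array(p)+t]
print('pivot',l((0,.092)),'worm ax',l((-.052,-.141)),'guide',l((.045*np.cos(np.radians(40)),.045*np.sin(np.radians(40)))))
E
```

```text
top fit 13.293895844147398 [0.57124198 0.02187055] res [[0.0002, -0.0013], [-0.0013, 0.0014], [0.0002, 0.0014], [0.0008, -0.0015]]
sc fit 13.244973034484143 [0.57337282 0.02307511] res [[-0.0017, -0.0022], [-0.0015, 0.0024], [0.0032, -0.0002]]
disc centre [0.57110728 0.02191051 0.112     ]
knob top [0.55910666 0.1747242 ] [0.02333796 0.15154816]
knob tri (array([0.55916779, 0.17414525, 0.10671267]), np.float64(0.0008038458893574668))
in [ 0.5477 -0.1017  0.1099] 0.0033 rot [-0.0513 -0.1148]
out [ 0.5595 -0.1519  0.1111] 0.0003 rot [-0.0514 -0.1664]
mid [ 0.5533 -0.1265  0.1103] 0.002 rot [-0.0516 -0.1403]
pivot [0.55008694 0.11140526] worm ax [ 0.5530578  -0.12730832] guide [0.59813895 0.05794759]
```

>>> {"name": "play_rows", "arguments": {
  "motion": [
    {"fingers":1,"translation":[-4,-6.2,0],"roll":-8},
    {"fingers":1,"translation":[-41,-62.5,0],"roll":-78},
    {"fingers":1,"translation":[-41,-62.5,0],"roll":-78},
    {"fingers":1,"translation":[-41,-62.5,0],"roll":-78},
    {"fingers":1,"translation":[-41,-62.5,0],"roll":-78},
    {"fingers":1,"translation":[-41,-62.5,0],"roll":-78},
    {"fingers":1,"translation":[-41,-62.5,0],"roll":-78},
    {"fingers":1,"translation":[-41,-62.5,0],"roll":-78},
    {"fingers":1,"translation":[-41,-62.5,0],"roll":-78},
    {"fingers":1,"translation":[-41,-62.5,0],"roll":-78},
    {"fingers":1,"translation":[-41,-62.5,0],"roll":-78},
    {"fingers":1,"translation":[-41,-62.5,0],"roll":-78},
    {"fingers":1,"translation":[-41,-62.5,0],"roll":-78},
    {"fingers":1,"translation":[-41,-62.5,0],"roll":-78},
    {"fingers":1,"translation":[-41,-62.5,0],"roll":-78},
    {"fingers":1,"translation":[-41,-62.5,0],"roll":-78},
    {"fingers":1,"translation":[-41,-62.5,0],"roll":-78},
    {"fingers":1,"translation":[-41,-62.5,0],"roll":-78},
    {"fingers":1,"translation":[-41,-62.5,0],"roll":-78},
    {"fingers":1,"translation":[-41,-62.5,0],"roll":-78}
  ]
}}

```text
clock: 1.77
eef_pos: [0.6035, 0.1872, 0.2085]
tool_rot: [0.993, 0.117, -0.002, 0.0]
ft_force: [-0.3, -0.3, -0.6]
grip_width: -0.0
```

>>> {"name": "play_rows", "arguments": {
  "motion": [
    {"fingers":1,"translation":[0,0,3],"roll":0},
    {"fingers":1,"translation":[0,0,6],"roll":0},
    {"fingers":1,"translation":[0,0,8.5],"roll":0},
    {"fingers":1,"translation":[0,0,10.5],"roll":0},
    {"fingers":1,"translation":[0,0,11.1],"roll":0},
    {"fingers":1,"translation":[0,0,11.1],"roll":0},
    {"fingers":1,"translation":[0,0,11.1],"roll":0}
  ]
}}

```text
clock: 2.35
eef_pos: [0.6038, 0.1845, 0.1011]
tool_rot: [0.993, 0.115, 0.0, 0.0]
ft_force: [0.0, -0.2, 0.6]
grip_width: -0.0001
```

```bash
python3 - <<'E'
from h import *
s=snap('scene','sc2.png'); print(bot.get_obs()['ft_force'].round(2),bot.get_obs()['eef_pos'].round(4))
cv2.imwrite('pics/crop2.png',cv2.resize(s['pixels'][140:290,180:340,::-1],None,fx=4,fy=4,interpolation=cv2.INTER_CUBIC))
E
```

```text
[ 0.38 -0.52  0.63] [0.6046 0.1849 0.102 ]
```

View pics/crop2.png

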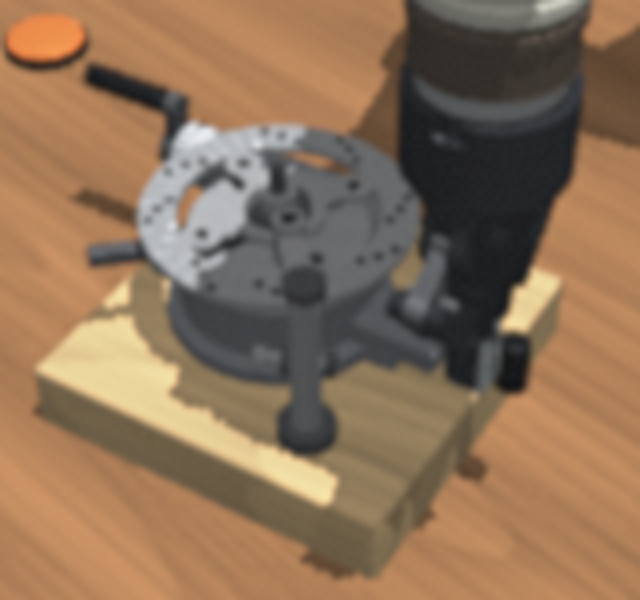

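The fingers stand beside the knob on its +x side, near (490,360) in the crop, and touch nothing. Pushing along -x.

>>> {"name": "play_rows", "arguments": {
  "motion": [
    {"fingers":1,"translation":[-0.5,0,0.4],"roll":0},
    {"fingers":1,"translation":[-1,0,0.4],"roll":0},
    {"fingers":1,"translation":[-1.3,0,0.4],"roll":0},
    {"fingers":1,"translation":[-1.6,0,0.4],"roll":0},
    {"fingers":1,"translation":[-1.9,0,0.4],"roll":0},
    {"fingers":1,"translation":[-2.2,0,0.4],"roll":0},
    {"fingers":1,"translation":[-2.5,0,0.4],"roll":0},
    {"fingers":1,"translation":[-2.8,0,0.4],"roll":0},
    {"fingers":1,"translation":[-3.1,0,0.4],"roll":0},
    {"fingers":1,"translation":[-3.4,0,0.4],"roll":0},
    {"fingers":1,"translation":[-3.7,0,0.4],"roll":0},
    {"fingers":1,"translation":[-4,0,0.4],"roll":0},
    {"fingers":1,"translation":[-4.3,0,0.4],"roll":0},
    {"fingers":1,"translation":[-4.6,0,0.4],"roll":0},
    {"fingers":1,"translation":[-4.9,0,0.4],"roll":0},
    {"fingers":1,"translation":[-5.2,0,0.4],"roll":0},
    {"fingers":1,"translation":[-5.5,0,0.4],"roll":0},
    {"fingers":1,"translation":[-5.8,0,0.4],"roll":0},
    {"fingers":1,"translation":[-6.1,0,0.4],"roll":0},
    {"fingers":1,"translation":[-6.4,0,0.4],"roll":0}
  ]
}}

```text
clock: 4.07
eef_pos: [0.5411, 0.1705, 0.0961]
tool_rot: [0.993, 0.115, 0.0, -0.0]
ft_force: [-0.3, -0.3, 0.3]
grip_width: -0.0001
```

```bash
python3 - <<'E'
from h import *
s=snap('scene','sc3.png'); o=bot.get_obs();print(o['ft_force'].round(2),o['eef_pos'].round(4))
cv2.imwrite('pics/crop3.png',cv2.resize(s['pixels'][140:290,180:340,::-1],None,fx=4,fy=4,interpolation=cv2.INTER_CUBIC))
E
```

```text
[-0.47 -0.87 -0.09] [0.5404 0.1704 0.0961]
```

View pics/crop3.png

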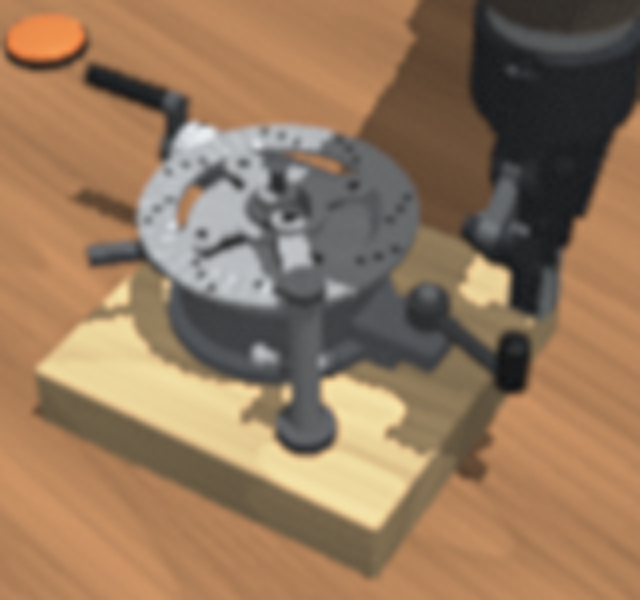

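```bash
python3 - <<'E'
from h import *
s=dict(np.load('pics/scene.npz'))
f=lambda p:[round(4*(a-b)) for a,b in zip(proj(s,p),(180,140))]
for n,p in(('tip2',[.6046,.1849,.102]),('tip3',[.5404,.1704,.0961])):
    print(n,[f([p[0],p[1],z]) for z in(p[2]-.014,p[2],p[2]+.02)])
R=np.array([[.9733,-.2295],[.2295,.9733]]);t=np.array([.5717,.0222])
for x,y in((.0233,.1515),(-.0292,.149),(0,.092),(.044,.156)):
    w=R@[x,y]+t; print((x,y),w,[f([*w,z]) for z in(.078,.11)])
E
```

```text
tip2 [[466, 430], [468, 409], [470, 380]]
tip3 [[527, 356], [529, 336], [532, 307]]
(0.0233, 0.1515) [0.55960864 0.1750023 ] [[509, 386], [514, 340]]
(-0.0292, 0.149) [0.50908414 0.1605203 ] [[550, 323], [555, 277]]
(0, 0.092) [0.550586  0.1117436] [[428, 317], [430, 271]]
(0.044, 0.156) [0.5787232 0.1841328] [[499, 415], [503, 369]]
```

```bash
python3 - <<'E'
from h import *
c=snap('top','t4.png');s=dict(np.load('pics/scene.npz')); p=bot.get_obs()['eef_pos']; print(bot.get_obs()['tool_rot'],p)
print([[round(v,1) for v in proj(c,[p[0],p[1],z])] for z in(.08,.12,.2)])
a=cv2.resize(c['pixels'][160:240,160:230,::-1],(525,600),interpolation=cv2.INTER_CUBIC)
b=cv2.resize(s['pixels'][180:250,285:335,::-1],(275,385),interpolation=cv2.INTER_CUBIC)
o=np.zeros((600,800,3),np.uint8);o[:,:525]=a;o[:385,525:]=b;o=cv2.convertScaleAbs(o,alpha=1.6,beta=20)
cv2.imwrite('pics/j4.png',o)
E
```

```text
[ 9.93311382e-01  1.15466210e-01 -2.23763649e-04  4.35503049e-05] [0.54079012 0.17045796 0.09610694]
[[np.float64(195.8), np.float64(205.3)], [np.float64(193.5), np.float64(203.8)], [np.float64(188.6), np.float64(200.5)]]
```

View pics/j4.png

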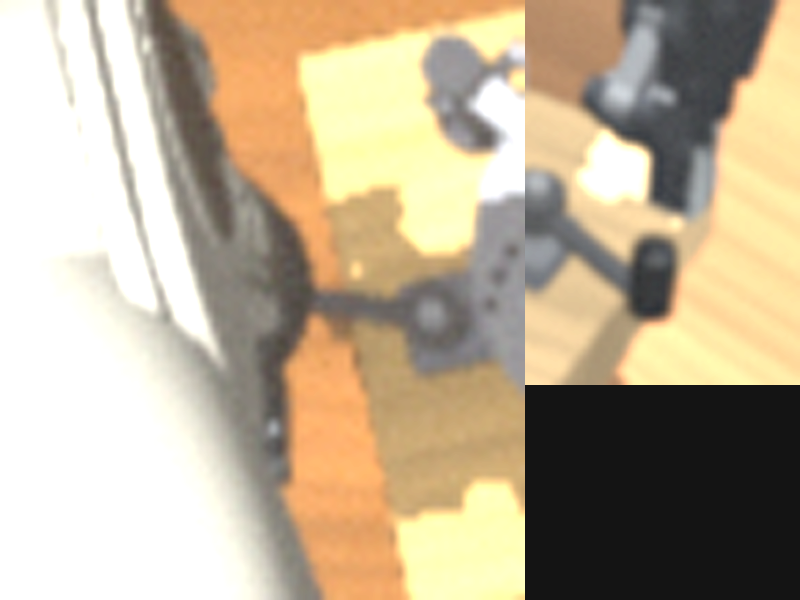

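The knob has not moved: the fingertips (scene pixel about (314,219)) look higher than the stated geometry and passed over it. I'll check the tip offset against the first scene picture.

```bash
python3 - <<'E'
from h import *
s=dict(np.load('pics/scene.npz')); p=np.array([.213,-.452,.210]); x=np.array([np.cos(-1.13),np.sin(-1.13),0])
for z in(-.014,0,.02,.04,.06): print(z,[np.round(proj(s,p+[0,0,z]+x*k),0) for k in(-.057,-.0425,0,.0425,.057)])
im=cv2.imread('pics/scene1.png')[0:50,190:260]; t=cv2.imread('pics/scene1.png')
o=np.zeros((600,800,3),np.uint8);o[:400,:560]=cv2.resize(im,(560,400),interpolation=cv2.INTER_CUBIC)
cv2.imwrite('pics/j5.png',cv2.convertScaleAbs(o,alpha=1.5))
# dark pixels in gripper region: lowest row per column
g=cv2.cvtColor(im,cv2.COLOR_BGR2GRAY); print([(190+u,int(np.max(np.where(g[:,u]<60)[0],initial=-1))) for u in range(5,66,2)])
E
```

```text
-0.014 [array([243.,  52.]), array([238.,  52.]), array([226.,  50.]), array([213.,  49.]), array([209.,  48.])]
0 [array([243.,  48.]), array([238.,  47.]), array([225.,  46.]), array([213.,  44.]), array([209.,  44.])]
0.02 [array([242.,  41.]), array([238.,  41.]), array([225.,  39.]), array([212.,  38.]), array([208.,  37.])]
0.04 [array([242.,  35.]), array([238.,  34.]), array([225.,  33.]), array([212.,  31.]), array([207.,  31.])]
0.06 [array([242.,  28.]), array([237.,  27.]), array([224.,  26.]), array([211.,  25.]), array([207.,  24.])]
[(195, -1), (197, -1), (199, -1), (201, 16), (203, 16), (205, 18), (207, 20), (209, 28), (211, 31), (213, 13), (215, 12), (217, 12), (219, 13), (221, 13), (223, 13), (225, 14), (227, 14), (229, 13), (231, 15), (233, 17), (235, 18), (237, 21), (239, 33), (241, 32), (243, 21), (245, 20), (247, 18), (249, -1), (251, -1), (253, -1), (255, -1)]
```

View pics/j5.png

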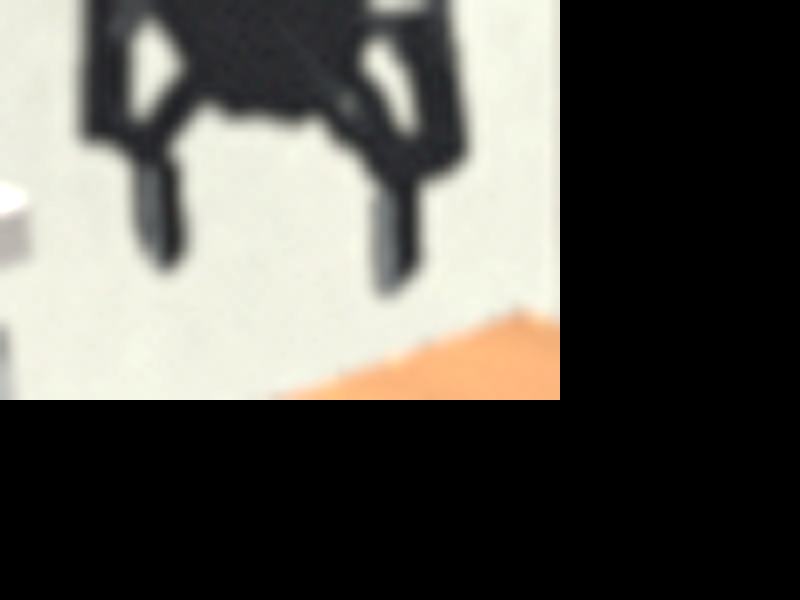

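All three checks agree: the hand stands about 39 mm higher than reported, and sideways it matches. I'll go back to the +x side, descend 3.7 cm more (safe either way, since the board top is at 42 mm), and push a bit to feel for the knob.

>>> {"name": "play_rows", "arguments": {
  "motion": [
    {"fingers":1,"translation":[2,0,0],"roll":0},
    {"fingers":1,"translation":[4.5,0,0],"roll":0},
    {"fingers":1,"translation":[6.4,0,0],"roll":0},
    {"fingers":1,"translation":[6.4,0,0],"roll":0},
    {"fingers":1,"translation":[6.4,0,1],"roll":0},
    {"fingers":1,"translation":[6.4,0,2],"roll":0},
    {"fingers":1,"translation":[6.4,0,3],"roll":0},
    {"fingers":1,"translation":[6.4,0,3.7],"roll":0},
    {"fingers":1,"translation":[6.4,0,3.7],"roll":0},
    {"fingers":1,"translation":[5.6,0,3.7],"roll":0},
    {"fingers":1,"translation":[4.8,0,3.7],"roll":0},
    {"fingers":1,"translation":[4.4,0,3.7],"roll":0},
    {"fingers":1,"translation":[4.1,0,3.7],"roll":0},
    {"fingers":1,"translation":[3.8,0,3.7],"roll":0},
    {"fingers":1,"translation":[3.5,0,3.7],"roll":0},
    {"fingers":1,"translation":[3.2,0,3.7],"roll":0}
  ]
}}

```text
clock: 5.5
eef_pos: [0.5755, 0.1804, 0.0601]
tool_rot: [0.993, 0.116, 0.003, -0.002]
ft_force: [4.6, 5.4, -2.9]
grip_width: -0.0001
```

>>> {"name": "play_rows", "arguments": {
  "motion": [
    {"fingers":1,"translation":[-0.3,0,0],"roll":0},
    {"fingers":1,"translation":[-0.6,0,0],"roll":0},
    {"fingers":1,"translation":[-0.9,0,0],"roll":0},
    {"fingers":1,"translation":[-1.2,0,0],"roll":0},
    {"fingers":1,"translation":[-1.5,0,0],"roll":0},
    {"fingers":1,"translation":[-1.8,0,0],"roll":0},
    {"fingers":1,"translation":[-2.1,0,0],"roll":0},
    {"fingers":1,"translation":[-2.4,0,0],"roll":0},
    {"fingers":1,"translation":[-2.7,0,0],"roll":0},
    {"fingers":1,"translation":[-3.0,0,0],"roll":0}
  ]
}}

```text
clock: 6.33
eef_pos: [0.5461, 0.1733, 0.0607]
tool_rot: [0.993, 0.116, 0.003, -0.002]
ft_force: [3.5, 3.7, 0.4]
grip_width: 0.0002
```

```bash
python3 - <<'E'
from h import *
s=snap('scene','sc6.png'); o=bot.get_obs();print(o['ft_force'].round(2),o['eef_pos'].round(4))
cv2.imwrite('pics/crop6.png',cv2.resize(s['pixels'][140:290,180:340,::-1],None,fx=4,fy=4,interpolation=cv2.INTER_CUBIC))
E
```

```text
[ 3.48  3.6  -0.13] [0.5453 0.173  0.0606]
```

View pics/crop6.png

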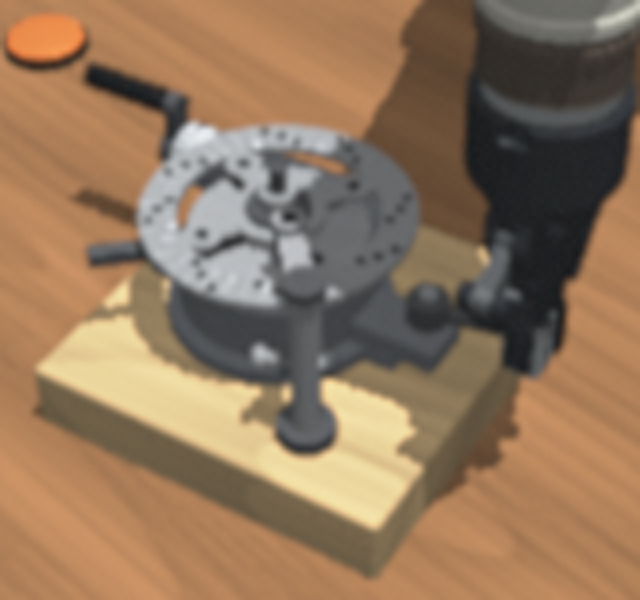

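The lever follows the hand, whose fingers cover the knob near (527,360). Pushing on to the end.

>>> {"name": "play_rows", "arguments": {
  "motion": [
    {"fingers":1,"translation":[-0.3,0,0],"roll":0},
    {"fingers":1,"translation":[-0.6,0,0],"roll":0},
    {"fingers":1,"translation":[-0.9,0,0],"roll":0},
    {"fingers":1,"translation":[-1.2,0,0],"roll":0},
    {"fingers":1,"translation":[-1.4,0,0],"roll":0},
    {"fingers":1,"translation":[-1.6,0,0],"roll":0},
    {"fingers":1,"translation":[-1.8,0,0],"roll":0}
  ]
}}

```text
clock: 6.97
eef_pos: [0.5303, 0.1659, 0.0607]
tool_rot: [0.993, 0.115, 0.004, 0.002]
ft_force: [9.6, -4.5, -1.2]
grip_width: 0.0
```

>>> {"name": "play_rows", "arguments": {
  "motion": [
    {"fingers":1,"translation":[-0.15,0,0],"roll":0},
    {"fingers":1,"translation":[-0.3,0,0],"roll":0}
  ]
}}

```text
clock: 7.13
eef_pos: [0.5298, 0.1656, 0.0609]
tool_rot: [0.993, 0.115, 0.007, 0.001]
ft_force: [15.8, -3.9, -7.1]
grip_width: 0.0002
```

>>> {"name": "play_rows", "arguments": {
  "motion": [
    {"fingers":1,"translation":[1,0,0],"roll":0},
    {"fingers":1,"translation":[2,0,0],"roll":0},
    {"fingers":1,"translation":[2,0,-3],"roll":0},
    {"fingers":1,"translation":[2,0,-6],"roll":0},
    {"fingers":0,"translation":[1,0,-10],"roll":0},
    {"fingers":0,"translation":[0,4,-13],"roll":0},
    {"fingers":0,"translation":[-4,29.4,-13],"roll":0},
    {"fingers":0,"translation":[-4,29.4,-13],"roll":0},
    {"fingers":0,"translation":[-4,29.4,-13],"roll":0},
    {"fingers":0,"translation":[-4,29.4,-13],"roll":0},
    {"fingers":0,"translation":[-4,29.4,-13],"roll":0},
    {"fingers":0,"translation":[-4,29.4,-13],"roll":0},
    {"fingers":0,"translation":[-4,29.4,-13],"roll":0},
    {"fingers":0,"translation":[-4,29.4,-13],"roll":0},
    {"fingers":0,"translation":[-4,29.4,-13],"roll":0},
    {"fingers":0,"translation":[-4,29.4,-13],"roll":0}
  ]
}}

```text
clock: 8.47
eef_pos: [0.5511, -0.1282, 0.189]
tool_rot: [0.993, 0.116, -0.0, -0.0]
ft_force: [0.0, 0.1, -0.7]
grip_width: 0.0427
```

```bash
python3 - <<'E'
from h import *
c=snap('top','t7.png');s=snap('scene','s7.png'); o=bot.get_obs();p=o['eef_pos'];print(p.round(4),o['ft_force'].round(1),o['grip_width'])
print('tip proj',proj(s,p+[0,0,.025+.006]),'knob/lever:',)
# knob in top view: dark blob left of pivot
R=np.array([[.9733,-.2295],[.2295,.9733]]);t=np.array([.5717,.0222])
for a in(0,.3,.95):
    b=a-.475; w=R@[.064*np.sin(b),.092+.064*np.cos(b)]+t; print(a,np.round(proj(c,[*w,.11]),1))
im=c['pixels'][:,:,::-1]; g=cv2.cvtColor(im,cv2.COLOR_BGR2GRAY); m=(g[180:230,185:212]<45).astype(np.uint8)
n,l,st,ce=cv2.connectedComponentsWithStats(m)
for i in range(1,n):
    if st[i,4]>5:
        q=np.array([185,180])+ce[i]; w=R.T@(onz(c,*q,.105)[:2]-t); print(q,st[i,4],w, 'lever',np.arctan2(w[0],w[1]-.092)+.475)
a=cv2.resize(c['pixels'][150:245,180:335,::-1],None,fx=4,fy=4,interpolation=cv2.INTER_CUBIC)
b=cv2.resize(s['pixels'][110:200,180:280,::-1],None,fx=2,fy=2,interpolation=cv2.INTER_CUBIC)
o=np.zeros((600,800,3),np.uint8);o[:380,:620]=a;o[385:565,:200]=b;cv2.imwrite('pics/j7.png',o)
E
```

```text
[ 0.5513 -0.1275  0.1891] [-0.5 -0.2 -0.6] 0.042616664226698055
tip proj (np.float64(208.01108038494738), np.float64(119.88918117612407)) knob/lever:
0 [197.5 216.3]
0.3 [193.9 210.1]
0.95 [193.1 194.6]
[200.85714286 217.14285714] 7 [-0.03271143  0.14138344] lever -0.11004070228952079
```

View pics/j7.png

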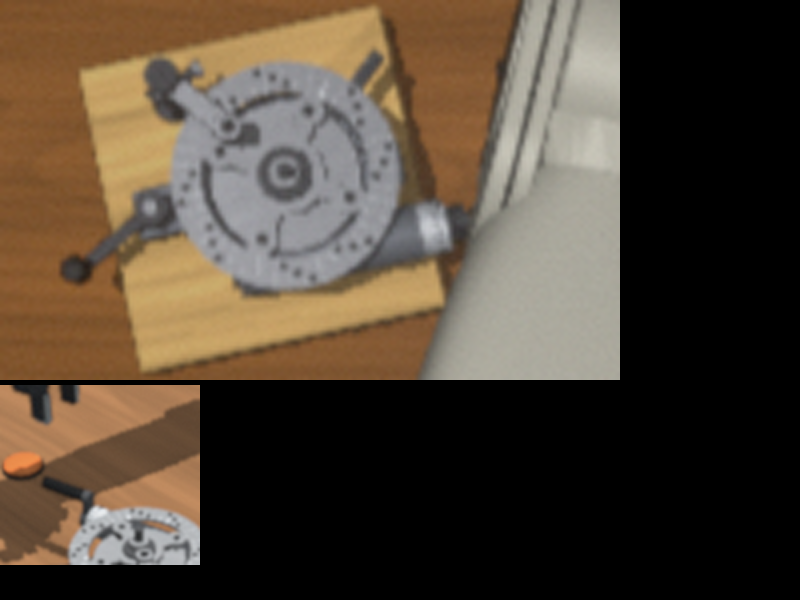

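The lever knob sits at (198.6,217) in the top image, which is lever ≈ 0, so it's slack. The fingers are over the grip. Descending onto it.

>>> {"name": "play_rows", "arguments": {
  "motion": [
    {"fingers":0,"translation":[0.2,0.4,3],"roll":0},
    {"fingers":0,"translation":[0.2,0.4,6],"roll":0},
    {"fingers":0,"translation":[0.2,0.4,8.5],"roll":0},
    {"fingers":0,"translation":[0.2,0.4,10.5],"roll":0},
    {"fingers":0,"translation":[0.2,0.4,12],"roll":0},
    {"fingers":0,"translation":[0.2,0.4,12.6],"roll":0},
    {"fingers":0,"translation":[0.2,0.4,12.6],"roll":0},
    {"fingers":0,"translation":[0.2,0.4,12.6],"roll":0}
  ]
}}

```text
clock: 9.23
eef_pos: [0.5546, -0.1317, 0.0636]
tool_rot: [0.993, 0.116, 0.0, 0.0]
ft_force: [0.4, 0.1, 1.0]
grip_width: 0.0428
```

>>> {"name": "play_rows", "arguments": {
  "motion": [
    {"fingers":1,"translation":[0,0,0],"roll":0},
    {"fingers":1,"translation":[0,0,0],"roll":0},
    {"fingers":1,"translation":[0,0,0],"roll":0},
    {"fingers":1,"translation":[0,0,0],"roll":0},
    {"fingers":1,"translation":[0,0,0],"roll":0}
  ]
}}

```text
clock: 9.65
eef_pos: [0.5549, -0.1327, 0.0646]
tool_rot: [0.993, 0.115, 0.001, 0.0]
ft_force: [-1.5, 0.3, 5.9]
grip_width: 0.0144
```

>>> {"name": "play_rows", "arguments": {
  "motion": [
    {"fingers":1,"translation":[0.24,0,0.01],"roll":0},
    {"fingers":1,"translation":[0.47,0,0.04],"roll":0},
    {"fingers":1,"translation":[0.7,0,0.08],"roll":0},
    {"fingers":1,"translation":[0.93,0,0.15],"roll":0},
    {"fingers":1,"translation":[1.15,0,0.23],"roll":0},
    {"fingers":1,"translation":[1.36,0,0.33],"roll":0},
    {"fingers":1,"translation":[1.76,0,0.57],"roll":0},
    {"fingers":1,"translation":[2.12,0,0.88],"roll":0},
    {"fingers":1,"translation":[2.43,0,1.24],"roll":0},
    {"fingers":1,"translation":[2.67,0,1.64],"roll":0},
    {"fingers":1,"translation":[2.85,0,2.07],"roll":0},
    {"fingers":1,"translation":[2.96,0,2.53],"roll":0},
    {"fingers":1,"translation":[3,0,3],"roll":0}
  ]
}}

```text
clock: 10.73
eef_pos: [0.5849, -0.1255, 0.0347]
tool_rot: [0.993, 0.116, 0.002, 0.0]
ft_force: [-2.0, 1.5, 6.4]
grip_width: 0.0142
```

>>> {"name": "play_rows", "arguments": {
  "motion": [
    {"fingers":1,"translation":[-0.04,0,0.47],"roll":0},
    {"fingers":1,"translation":[-0.15,0,0.93],"roll":0},
    {"fingers":1,"translation":[-0.33,0,1.36],"roll":0},
    {"fingers":1,"translation":[-0.57,0,1.76],"roll":0},
    {"fingers":1,"translation":[-0.88,0,2.12],"roll":0},
    {"fingers":1,"translation":[-1.24,0,2.43],"roll":0},
    {"fingers":1,"translation":[-1.64,0,2.67],"roll":0},
    {"fingers":1,"translation":[-2.07,0,2.85],"roll":0},
    {"fingers":1,"translation":[-2.53,0,2.96],"roll":0},
    {"fingers":1,"translation":[-3,0,3],"roll":0}
  ]
}}

```text
clock: 11.57
eef_pos: [0.5588, -0.1317, 0.0049]
tool_rot: [0.993, 0.116, 0.005, -0.0]
ft_force: [6.8, 2.6, -0.4]
grip_width: 0.0144
```

>>> {"name": "play_rows", "arguments": {
  "motion": [
    {"fingers":1,"translation":[-0.47,0,-0.04],"roll":0},
    {"fingers":1,"translation":[-0.93,0,-0.15],"roll":0},
    {"fingers":1,"translation":[-1.36,0,-0.33],"roll":0},
    {"fingers":1,"translation":[-1.76,0,-0.57],"roll":0},
    {"fingers":1,"translation":[-2.12,0,-0.88],"roll":0},
    {"fingers":1,"translation":[-2.43,0,-1.24],"roll":0},
    {"fingers":1,"translation":[-2.67,0,-1.64],"roll":0},
    {"fingers":1,"translation":[-2.85,0,-2.07],"roll":0},
    {"fingers":1,"translation":[-2.96,0,-2.53],"roll":0},
    {"fingers":1,"translation":[-3,0,-3],"roll":0}
  ]
}}

```text
clock: 12.4
eef_pos: [0.5264, -0.1395, 0.0331]
tool_rot: [0.993, 0.115, 0.001, 0.0]
ft_force: [5.4, 0.3, -7.6]
grip_width: 0.014
```

>>> {"name": "play_rows", "arguments": {
  "motion": [
    {"fingers":1,"translation":[0.04,0,-0.47],"roll":0},
    {"fingers":1,"translation":[0.15,0,-0.93],"roll":0},
    {"fingers":1,"translation":[0.33,0,-1.36],"roll":0},
    {"fingers":1,"translation":[0.57,0,-1.76],"roll":0},
    {"fingers":1,"translation":[0.88,0,-2.12],"roll":0},
    {"fingers":1,"translation":[1.24,0,-2.43],"roll":0},
    {"fingers":1,"translation":[1.64,0,-2.67],"roll":0},
    {"fingers":1,"translation":[2.07,0,-2.85],"roll":0},
    {"fingers":1,"translation":[2.53,0,-2.96],"roll":0},
    {"fingers":1,"translation":[3,0,-3],"roll":0},
    {"fingers":1,"translation":[3.47,0,-2.96],"roll":0},
    {"fingers":1,"translation":[3.93,0,-2.85],"roll":0},
    {"fingers":1,"translation":[4.36,0,-2.67],"roll":0},
    {"fingers":1,"translation":[4.76,0,-2.43],"roll":0},
    {"fingers":1,"translation":[5.12,0,-2.12],"roll":0},
    {"fingers":1,"translation":[5.43,0,-1.76],"roll":0},
    {"fingers":1,"translation":[5.67,0,-1.36],"roll":0},
    {"fingers":1,"translation":[5.85,0,-0.93],"roll":0},
    {"fingers":1,"translation":[5.96,0,-0.47],"roll":0},
    {"fingers":1,"translation":[6,0,0],"roll":0}
  ]
}}

```text
clock: 14.07
eef_pos: [0.5849, -0.1255, 0.0361]
tool_rot: [0.993, 0.115, 0.002, 0.0]
ft_force: [-2.6, -0.2, 7.0]
grip_width: 0.0142
```

>>> {"name": "play_rows", "arguments": {
  "motion": [
    {"fingers":1,"translation":[-0.04,0,0.47],"roll":0},
    {"fingers":1,"translation":[-0.15,0,0.93],"roll":0},
    {"fingers":1,"translation":[-0.33,0,1.36],"roll":0},
    {"fingers":1,"translation":[-0.57,0,1.76],"roll":0},
    {"fingers":1,"translation":[-0.88,0,2.12],"roll":0},
    {"fingers":1,"translation":[-1.24,0,2.43],"roll":0},
    {"fingers":1,"translation":[-1.64,0,2.67],"roll":0},
    {"fingers":1,"translation":[-2.07,0,2.85],"roll":0},
    {"fingers":1,"translation":[-2.53,0,2.96],"roll":0},
    {"fingers":1,"translation":[-3,0,3],"roll":0},
    {"fingers":1,"translation":[-3.47,0,2.96],"roll":0},
    {"fingers":1,"translation":[-3.93,0,2.85],"roll":0},
    {"fingers":1,"translation":[-4.36,0,2.67],"roll":0},
    {"fingers":1,"translation":[-4.76,0,2.43],"roll":0},
    {"fingers":1,"translation":[-5.12,0,2.12],"roll":0},
    {"fingers":1,"translation":[-5.43,0,1.76],"roll":0},
    {"fingers":1,"translation":[-5.67,0,1.36],"roll":0},
    {"fingers":1,"translation":[-5.85,0,0.93],"roll":0},
    {"fingers":1,"translation":[-5.96,0,0.47],"roll":0},
    {"fingers":1,"translation":[-6,0,0],"roll":0}
  ]
}}

```text
clock: 15.73
eef_pos: [0.5264, -0.1395, 0.0341]
tool_rot: [0.993, 0.115, 0.001, 0.0]
ft_force: [5.1, -1.9, -7.8]
grip_width: 0.014
```

Two turns less a quarter are done, with steady forces. Two more full turns follow.

>>> {"name": "play_rows", "arguments": {
  "motion": [
    {"fingers":1,"translation":[0.04,0,-0.47],"roll":0},
    {"fingers":1,"translation":[0.15,0,-0.93],"roll":0},
    {"fingers":1,"translation":[0.33,0,-1.36],"roll":0},
    {"fingers":1,"translation":[0.57,0,-1.76],"roll":0},
    {"fingers":1,"translation":[0.88,0,-2.12],"roll":0},
    {"fingers":1,"translation":[1.24,0,-2.43],"roll":0},
    {"fingers":1,"translation":[1.64,0,-2.67],"roll":0},
    {"fingers":1,"translation":[2.07,0,-2.85],"roll":0},
    {"fingers":1,"translation":[2.53,0,-2.96],"roll":0},
    {"fingers":1,"translation":[3,0,-3],"roll":0},
    {"fingers":1,"translation":[3.47,0,-2.96],"roll":0},
    {"fingers":1,"translation":[3.93,0,-2.85],"roll":0},
    {"fingers":1,"translation":[4.36,0,-2.67],"roll":0},
    {"fingers":1,"translation":[4.76,0,-2.43],"roll":0},
    {"fingers":1,"translation":[5.12,0,-2.12],"roll":0},
    {"fingers":1,"translation":[5.43,0,-1.76],"roll":0},
    {"fingers":1,"translation":[5.67,0,-1.36],"roll":0},
    {"fingers":1,"translation":[5.85,0,-0.93],"roll":0},
    {"fingers":1,"translation":[5.96,0,-0.47],"roll":0},
    {"fingers":1,"translation":[6,0,0],"roll":0}
  ]
}}

```text
clock: 17.4
eef_pos: [0.5848, -0.1254, 0.0361]
tool_rot: [0.993, 0.115, 0.002, 0.0]
ft_force: [-0.9, -0.1, 6.6]
grip_width: 0.0139
```

>>> {"name": "play_rows", "arguments": {
  "motion": [
    {"fingers":1,"translation":[-0.04,0,0.47],"roll":0},
    {"fingers":1,"translation":[-0.15,0,0.93],"roll":0},
    {"fingers":1,"translation":[-0.33,0,1.36],"roll":0},
    {"fingers":1,"translation":[-0.57,0,1.76],"roll":0},
    {"fingers":1,"translation":[-0.88,0,2.12],"roll":0},
    {"fingers":1,"translation":[-1.24,0,2.43],"roll":0},
    {"fingers":1,"translation":[-1.64,0,2.67],"roll":0},
    {"fingers":1,"translation":[-2.07,0,2.85],"roll":0},
    {"fingers":1,"translation":[-2.53,0,2.96],"roll":0},
    {"fingers":1,"translation":[-3,0,3],"roll":0},
    {"fingers":1,"translation":[-3.47,0,2.96],"roll":0},
    {"fingers":1,"translation":[-3.93,0,2.85],"roll":0},
    {"fingers":1,"translation":[-4.36,0,2.67],"roll":0},
    {"fingers":1,"translation":[-4.76,0,2.43],"roll":0},
    {"fingers":1,"translation":[-5.12,0,2.12],"roll":0},
    {"fingers":1,"translation":[-5.43,0,1.76],"roll":0},
    {"fingers":1,"translation":[-5.67,0,1.36],"roll":0},
    {"fingers":1,"translation":[-5.85,0,0.93],"roll":0},
    {"fingers":1,"translation":[-5.96,0,0.47],"roll":0},
    {"fingers":1,"translation":[-6,0,0],"roll":0}
  ]
}}

```text
clock: 19.07
eef_pos: [0.5264, -0.1394, 0.0341]
tool_rot: [0.993, 0.115, 0.001, 0.0]
ft_force: [5.0, -2.6, -7.5]
grip_width: 0.0142
```

```bash
python3 - <<'E'
from h import *
c=snap('top','t8.png'); a=cv2.resize(c['pixels'][155:235,205:300,::-1],None,fx=8,fy=7,interpolation=cv2.INTER_CUBIC);cv2.imwrite('pics/j8.png',a); print(bot.get_obs()['ft_force'],proj(c,[.5717,.0222,.112]))
E
```

```text
[ 3.0604904  -2.28974438 -3.03593459] (np.float64(250.8943802518894), np.float64(193.37317224475206))
```

View pics/j8.png

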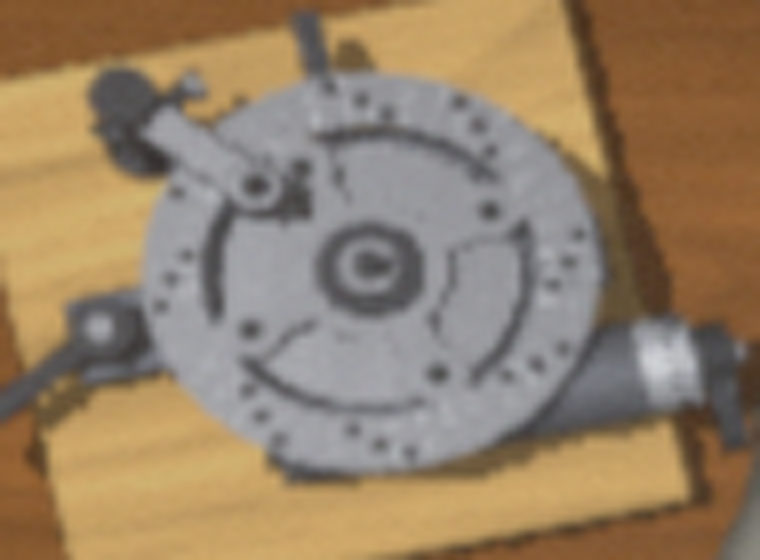

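The disc is turning. The hole is near (302,168) in the crop, about 24° of disc short of the guide, and the dog is at (305,40) with the stop at (190,85). So one more full turn leaves about a quarter turn plus the feel.

>>> {"name": "play_rows", "arguments": {
  "motion": [
    {"fingers":1,"translation":[0.04,0,-0.47],"roll":0},
    {"fingers":1,"translation":[0.15,0,-0.93],"roll":0},
    {"fingers":1,"translation":[0.33,0,-1.36],"roll":0},
    {"fingers":1,"translation":[0.57,0,-1.76],"roll":0},
    {"fingers":1,"translation":[0.88,0,-2.12],"roll":0},
    {"fingers":1,"translation":[1.24,0,-2.43],"roll":0},
    {"fingers":1,"translation":[1.64,0,-2.67],"roll":0},
    {"fingers":1,"translation":[2.07,0,-2.85],"roll":0},
    {"fingers":1,"translation":[2.53,0,-2.96],"roll":0},
    {"fingers":1,"translation":[3,0,-3],"roll":0}
  ]
}}

```text
clock: 19.95
eef_pos: [0.5504, -0.1337, 0.0641]
tool_rot: [0.993, 0.115, -0.004, 0.001]
ft_force: [-7.7, -4.4, 8.5]
grip_width: 0.0145
```

>>> {"name": "play_rows", "arguments": {
  "motion": [
    {"fingers":1,"translation":[0.47,0,0.04],"roll":0},
    {"fingers":1,"translation":[0.93,0,0.15],"roll":0},
    {"fingers":1,"translation":[1.36,0,0.33],"roll":0},
    {"fingers":1,"translation":[1.76,0,0.57],"roll":0},
    {"fingers":1,"translation":[2.12,0,0.88],"roll":0},
    {"fingers":1,"translation":[2.43,0,1.24],"roll":0},
    {"fingers":1,"translation":[2.67,0,1.64],"roll":0},
    {"fingers":1,"translation":[2.85,0,2.07],"roll":0},
    {"fingers":1,"translation":[2.96,0,2.53],"roll":0},
    {"fingers":1,"translation":[3,0,3],"roll":0}
  ]
}}

```text
clock: 20.78
eef_pos: [0.5848, -0.1255, 0.0358]
tool_rot: [0.993, 0.115, 0.002, 0.0]
ft_force: [-0.6, -1.5, 6.9]
grip_width: 0.0142
```

>>> {"name": "play_rows", "arguments": {
  "motion": [
    {"fingers":1,"translation":[-0.04,0,0.47],"roll":0},
    {"fingers":1,"translation":[-0.15,0,0.93],"roll":0},
    {"fingers":1,"translation":[-0.33,0,1.36],"roll":0},
    {"fingers":1,"translation":[-0.57,0,1.76],"roll":0},
    {"fingers":1,"translation":[-0.88,0,2.12],"roll":0},
    {"fingers":1,"translation":[-1.24,0,2.43],"roll":0},
    {"fingers":1,"translation":[-1.64,0,2.67],"roll":0},
    {"fingers":1,"translation":[-2.07,0,2.85],"roll":0},
    {"fingers":1,"translation":[-2.53,0,2.96],"roll":0},
    {"fingers":1,"translation":[-3,0,3],"roll":0},
    {"fingers":1,"translation":[-3.47,0,2.96],"roll":0},
    {"fingers":1,"translation":[-3.93,0,2.85],"roll":0},
    {"fingers":1,"translation":[-4.36,0,2.67],"roll":0},
    {"fingers":1,"translation":[-4.76,0,2.43],"roll":0},
    {"fingers":1,"translation":[-5.12,0,2.12],"roll":0},
    {"fingers":1,"translation":[-5.43,0,1.76],"roll":0},
    {"fingers":1,"translation":[-5.67,0,1.36],"roll":0},
    {"fingers":1,"translation":[-5.85,0,0.93],"roll":0},
    {"fingers":1,"translation":[-5.96,0,0.47],"roll":0},
    {"fingers":1,"translation":[-6,0,0],"roll":0}
  ]
}}

```text
clock: 22.45
eef_pos: [0.5263, -0.1395, 0.0338]
tool_rot: [0.993, 0.115, 0.001, 0.0]
ft_force: [5.1, -2.0, -7.4]
grip_width: 0.0144
```

>>> {"name": "play_rows", "arguments": {
  "motion": [
    {"fingers":1,"translation":[0,0,-0.16],"roll":0},
    {"fingers":1,"translation":[0.02,0,-0.31],"roll":0},
    {"fingers":1,"translation":[0.04,0,-0.47],"roll":0},
    {"fingers":1,"translation":[0.07,0,-0.62],"roll":0},
    {"fingers":1,"translation":[0.1,0,-0.78],"roll":0},
    {"fingers":1,"translation":[0.15,0,-0.93],"roll":0},
    {"fingers":1,"translation":[0.2,0,-1.07],"roll":0},
    {"fingers":1,"translation":[0.26,0,-1.22],"roll":0},
    {"fingers":1,"translation":[0.33,0,-1.36],"roll":0},
    {"fingers":1,"translation":[0.4,0,-1.5],"roll":0}
  ]
}}

```text
clock: 23.28
eef_pos: [0.5289, -0.1388, 0.0476]
tool_rot: [0.993, 0.115, -0.0, 0.0]
ft_force: [4.3, -3.5, -9.2]
grip_width: 0.0143
```

```bash
cat > f.py <<'E'
from h import *
import sys
o=bot.get_obs(); p=o['eef_pos'];F=o['ft_force']; R=np.array([[.9733,-.2295],[.2295,.9733]]);t=np.array([.5717,.0222])
r=R.T@(p[:2]-t); f=R.T@F[:2]; x=r[0]+.052;z=p[2]-.0345
a=np.arctan2(x,z); print('x,z',round(x*1e3,1),round(z*1e3,1),'ang',round(np.degrees(a),1),'rad',round(np.hypot(x,z)*1e3,1),'tang',round(-(f[0]*np.cos(a)-F[2]*np.sin(a)),2),'radial',round(f[0]*np.sin(a)+F[2]*np.cos(a),2),'y',round(f[1],1),'t',o['clock'])
E
python3 f.py
```

```text
x,z -26.6 13.1 ang -63.7 rad 29.6 tang 6.77 radial -7.1 y -4.4 t 23.2833
```

>>> {"name": "play_rows", "arguments": {
  "motion": [
    {"fingers":1,"translation":[0.05,0,-0.09],"roll":0},
    {"fingers":1,"translation":[0.11,0,-0.18],"roll":0},
    {"fingers":1,"translation":[0.17,0,-0.26],"roll":0},
    {"fingers":1,"translation":[0.23,0,-0.35],"roll":0},
    {"fingers":1,"translation":[0.3,0,-0.43],"roll":0}
  ]
}}

```text
clock: 23.7
eef_pos: [0.531, -0.1383, 0.0515]
tool_rot: [0.993, 0.115, -0.001, 0.0]
ft_force: [3.2, -4.7, -9.2]
grip_width: 0.0144
```

```bash
python3 f.py
```

```text
x,z -24.4 17.0 ang -55.1 rad 29.8 tang 6.36 radial -6.95 y -5.3 t 23.7
```

>>> {"name": "play_rows", "arguments": {
  "motion": [
    {"fingers":1,"translation":[0.05,0,-0.06],"roll":0},
    {"fingers":1,"translation":[0.1,0,-0.12],"roll":0},
    {"fingers":1,"translation":[0.16,0,-0.18],"roll":0},
    {"fingers":1,"translation":[0.21,0,-0.23],"roll":0}
  ]
}}

```text
clock: 24.03
eef_pos: [0.5325, -0.138, 0.0536]
tool_rot: [0.993, 0.115, -0.002, 0.0]
ft_force: [1.8, -5.6, -9.8]
grip_width: 0.0144
```

```bash
python3 f.py
```

```text
x,z -23.0 19.1 ang -50.2 rad 29.9 tang 7.29 radial -6.64 y -5.9 t 24.0333
```

>>> {"name": "play_rows", "arguments": {
  "motion": [
    {"fingers":1,"translation":[0.06,0,-0.05],"roll":0},
    {"fingers":1,"translation":[0.12,0,-0.11],"roll":0},
    {"fingers":1,"translation":[0.18,0,-0.16],"roll":0},
    {"fingers":1,"translation":[0.24,0,-0.21],"roll":0}
  ]
}}

```text
clock: 24.37
eef_pos: [0.534, -0.1376, 0.0555]
tool_rot: [0.993, 0.115, -0.003, 0.0]
ft_force: [0.2, -5.8, -9.1]
grip_width: 0.0142
```

```bash
python3 f.py
```

```text
x,z -21.3 21.0 ang -45.4 rad 29.9 tang 7.24 radial -5.55 y -5.7 t 24.3667
```

>>> {"name": "play_rows", "arguments": {
  "motion": [
    {"fingers":1,"translation":[0.06,0,-0.05],"roll":0},
    {"fingers":1,"translation":[0.13,0,-0.09],"roll":0},
    {"fingers":1,"translation":[0.19,0,-0.14],"roll":0},
    {"fingers":1,"translation":[0.26,0,-0.18],"roll":0}
  ]
}}

```text
clock: 24.7
eef_pos: [0.5358, -0.1371, 0.0572]
tool_rot: [0.993, 0.115, -0.003, 0.001]
ft_force: [-1.7, -6.0, -6.5]
grip_width: 0.0141
```

```bash
python3 f.py
```

```text
x,z -19.5 22.7 ang -40.6 rad 29.9 tang 6.56 radial -2.9 y -5.5 t 24.7
```

>>> {"name": "play_rows", "arguments": {
  "motion": [
    {"fingers":1,"translation":[0.07,0,-0.04],"roll":0},
    {"fingers":1,"translation":[0.13,0,-0.08],"roll":0},
    {"fingers":1,"translation":[0.2,0,-0.12],"roll":0},
    {"fingers":1,"translation":[0.27,0,-0.15],"roll":0}
  ]
}}

```text
clock: 25.03
eef_pos: [0.5377, -0.1367, 0.0588]
tool_rot: [0.993, 0.115, -0.004, 0.001]
ft_force: [-3.6, -6.0, -4.8]
grip_width: 0.0142
```

```bash
python3 f.py
```

```text
x,z -17.6 24.3 ang -35.9 rad 30.0 tang 6.79 radial -0.99 y -5.0 t 25.0333
```

>>> {"name": "play_rows", "arguments": {
  "motion": [
    {"fingers":1,"translation":[0.07,0,-0.03],"roll":0},
    {"fingers":1,"translation":[0.14,0,-0.07],"roll":0},
    {"fingers":1,"translation":[0.22,0,-0.1],"roll":0},
    {"fingers":1,"translation":[0.29,0,-0.12],"roll":0}
  ]
}}

```text
clock: 25.37
eef_pos: [0.5399, -0.1362, 0.0603]
tool_rot: [0.993, 0.115, -0.004, 0.001]
ft_force: [-6.1, -6.2, -2.1]
grip_width: 0.0143
```

```bash
python3 f.py
```

```text
x,z -15.3 25.8 ang -30.6 rad 30.0 tang 7.36 radial 1.92 y -4.6 t 25.3667
```

>>> {"name": "play_rows", "arguments": {
  "motion": [
    {"fingers":1,"translation":[0.07,0,-0.04],"roll":0},
    {"fingers":1,"translation":[0.15,0,-0.07],"roll":0},
    {"fingers":1,"translation":[0.22,0,-0.11],"roll":0},
    {"fingers":1,"translation":[0.3,0,-0.14],"roll":0}
  ]
}}

```text
clock: 25.7
eef_pos: [0.5428, -0.1355, 0.0619]
tool_rot: [0.993, 0.115, -0.004, 0.001]
ft_force: [-6.3, -6.3, -2.0]
grip_width: 0.0141
```

```bash
python3 f.py
```

```text
x,z -12.3 27.4 ang -24.2 rad 30.0 tang 7.73 radial 1.29 y -4.7 t 25.7
```

>>> {"name": "play_rows", "arguments": {
  "motion": [
    {"fingers":1,"translation":[0.08,0,-0.03],"roll":0},
    {"fingers":1,"translation":[0.15,0,-0.05],"roll":0},
    {"fingers":1,"translation":[0.23,0,-0.07],"roll":0},
    {"fingers":1,"translation":[0.31,0,-0.09],"roll":0}
  ]
}}

```text
clock: 26.03
eef_pos: [0.5448, -0.135, 0.0628]
tool_rot: [0.993, 0.115, -0.005, 0.001]
ft_force: [-8.2, -7.1, 1.1]
grip_width: 0.0142
```

```bash
python3 f.py
```

```text
x,z -10.3 28.3 ang -20.0 rad 30.1 tang 8.64 radial 4.36 y -5.1 t 26.0333
```

>>> {"name": "play_rows", "arguments": {
  "motion": [
    {"fingers":1,"translation":[0.05,0,-0.02],"roll":0},
    {"fingers":1,"translation":[0.1,0,-0.04],"roll":0},
    {"fingers":1,"translation":[0.15,0,-0.06],"roll":0},
    {"fingers":1,"translation":[0.2,0,-0.08],"roll":0}
  ]
}}

```text
clock: 26.37
eef_pos: [0.5459, -0.1347, 0.0632]
tool_rot: [0.993, 0.114, -0.006, 0.001]
ft_force: [-9.5, -8.3, -0.4]
grip_width: 0.0143
```

```bash
python3 f.py
```

```text
x,z -9.1 28.7 ang -17.7 rad 30.1 tang 10.75 radial 3.03 y -5.9 t 26.3667
```

>>> {"name": "play_rows", "arguments": {
  "motion": [
    {"fingers":1,"translation":[0.05,0,-0.02],"roll":0},
    {"fingers":1,"translation":[0.1,0,-0.03],"roll":0},
    {"fingers":1,"translation":[0.15,0,-0.05],"roll":0},
    {"fingers":1,"translation":[0.2,0,-0.06],"roll":0}
  ]
}}

```text
clock: 26.7
eef_pos: [0.547, -0.1344, 0.0636]
tool_rot: [0.993, 0.114, -0.007, 0.001]
ft_force: [-11.0, -8.1, 0.7]
grip_width: 0.0145
```

```bash
python3 f.py
```

```text
x,z -8.0 29.1 ang -15.3 rad 30.2 tang 11.96 radial 4.0 y -5.3 t 26.7
```

>>> {"name": "play_rows", "arguments": {
  "motion": [
    {"fingers":1,"translation":[0.05,0,-0.01],"roll":0},
    {"fingers":1,"translation":[0.1,0,-0.03],"roll":0},
    {"fingers":1,"translation":[0.15,0,-0.04],"roll":0},
    {"fingers":1,"translation":[0.2,0,-0.05],"roll":0}
  ]
}}

```text
clock: 27.03
eef_pos: [0.5482, -0.1341, 0.0639]
tool_rot: [0.993, 0.114, -0.008, 0.001]
ft_force: [-12.4, -8.9, 1.5]
grip_width: 0.0142
```

```bash
python3 f.py
```

```text
x,z -6.8 29.4 ang -13.0 rad 30.2 tang 13.37 radial 4.59 y -5.8 t 27.0333
```

>>> {"name": "play_rows", "arguments": {
  "motion": [
    {"fingers":1,"translation":[0.05,0,-0.01],"roll":0},
    {"fingers":1,"translation":[0.1,0,-0.02],"roll":0},
    {"fingers":1,"translation":[0.15,0,-0.03],"roll":0},
    {"fingers":1,"translation":[0.2,0,-0.04],"roll":0}
  ]
}}

```text
clock: 27.37
eef_pos: [0.5494, -0.1338, 0.0642]
tool_rot: [0.993, 0.114, -0.009, 0.001]
ft_force: [-13.5, -8.7, 1.6]
grip_width: 0.0142
```

```bash
python3 f.py
```

```text
x,z -5.5 29.7 ang -10.6 rad 30.2 tang 14.55 radial 4.33 y -5.4 t 27.3667
```

About 7.6 N over the running drag (≈6.95 N), so the dog is bearing. I'll unload the hand without turning the crank back, since the worm holds itself, and then open.

>>> {"name": "play_rows", "arguments": {
  "motion": [
    {"fingers":1,"translation":[-0.15,0,0],"roll":0},
    {"fingers":1,"translation":[-0.3,0,0],"roll":0},
    {"fingers":1,"translation":[-0.45,0,0],"roll":0},
    {"fingers":1,"translation":[-0.6,0,0],"roll":0},
    {"fingers":1,"translation":[-0.6,0,0],"roll":0}
  ]
}}

```text
clock: 27.78
eef_pos: [0.5493, -0.1339, 0.0643]
tool_rot: [0.993, 0.115, -0.003, 0.0]
ft_force: [-0.5, -4.6, -8.8]
grip_width: 0.0143
```

```bash
python3 f.py
```

```text
x,z -5.6 29.8 ang -10.7 rad 30.4 tang 3.17 radial -8.32 y -4.3 t 27.7833
```

>>> {"name": "play_rows", "arguments": {
  "motion": [
    {"fingers":0.2,"translation":[0,0,0],"roll":0},
    {"fingers":0,"translation":[0,0,0],"roll":0},
    {"fingers":0,"translation":[0,0,0],"roll":0},
    {"fingers":0,"translation":[0,0,0],"roll":0},
    {"fingers":0,"translation":[0,0,-1],"roll":0},
    {"fingers":0,"translation":[0,0,-3],"roll":0},
    {"fingers":0,"translation":[0,0,-6],"roll":0},
    {"fingers":0,"translation":[0,0,-9],"roll":0},
    {"fingers":0,"translation":[0,0,-13],"roll":0},
    {"fingers":1,"translation":[0,0,-13],"roll":0},
    {"fingers":1,"translation":[0,0,-13],"roll":0}
  ]
}}

```text
clock: 28.7
eef_pos: [0.5544, -0.1334, 0.2004]
tool_rot: [0.993, 0.116, 0.004, 0.001]
ft_force: [-0.3, 0.4, -0.0]
grip_width: 0.0196
```

```bash
python3 f.py; python3 - <<'E'
from h import *
o=bot.get_obs();p=o['eef_pos'];print(p.round(4),o['ft_force'].round(1)); R=np.array([[.9733,-.2295],[.2295,.9733]]);t=np.array([.5717,.0222])
r=R.T@(p[:2]-t);print('rot',r,'to (-.065,.148): tool x',100*(-.065-r[0]),'tool y',-100*(.148-r[1]))
E
```

```text
x,z -0.6 165.9 ang -0.2 rad 165.9 tang 0.17 radial -0.02 y 0.4 t 28.7
[ 0.5544 -0.1334  0.2004] [-0.3  0.4 -0. ]
rot [-0.05255654 -0.1474317 ] to (-.065,.148): tool x -1.244345965157965 tool y -29.5431697521401
```

>>> {"name": "play_rows", "arguments": {
  "motion": [
    {"fingers":1,"translation":[-0.2,-4,0],"roll":0},
    {"fingers":1,"translation":[-1.4,-29.8,0],"roll":0},
    {"fingers":1,"translation":[-1.4,-29.8,0],"roll":0},
    {"fingers":1,"translation":[-1.4,-29.8,0],"roll":0},
    {"fingers":1,"translation":[-1.4,-29.8,0],"roll":0},
    {"fingers":1,"translation":[-1.4,-29.8,0],"roll":0},
    {"fingers":1,"translation":[-1.4,-29.8,0],"roll":0},
    {"fingers":1,"translation":[-1.4,-29.8,0],"roll":0},
    {"fingers":1,"translation":[-1.4,-29.8,0],"roll":0},
    {"fingers":1,"translation":[-1.4,-29.8,0],"roll":0},
    {"fingers":1,"translation":[-1.4,-29.8,0],"roll":0}
  ]
}}

```text
clock: 29.62
eef_pos: [0.4702, 0.1526, 0.1955]
tool_rot: [0.993, 0.115, -0.0, 0.0]
ft_force: [0.2, -0.1, -0.2]
grip_width: 0.0002
```

>>> {"name": "play_rows", "arguments": {
  "motion": [
    {"fingers":1,"translation":[0,0,3],"roll":0},
    {"fingers":1,"translation":[0,0,6],"roll":0},
    {"fingers":1,"translation":[0,0,9],"roll":0},
    {"fingers":1,"translation":[0,0,11.5],"roll":0},
    {"fingers":1,"translation":[0,0,13.2],"roll":0},
    {"fingers":1,"translation":[0,0,14],"roll":0},
    {"fingers":1,"translation":[0,0,14],"roll":0},
    {"fingers":1,"translation":[0,0,14],"roll":0}
  ]
}}

```text
clock: 30.28
eef_pos: [0.4707, 0.1527, 0.0562]
tool_rot: [0.993, 0.114, -0.0, 0.0]
ft_force: [-0.5, 0.4, -0.3]
grip_width: 0.0001
```

```bash
cat > g.py <<'E'
from h import *
o=bot.get_obs();p=o['eef_pos'];R=np.array([[.9733,-.2295],[.2295,.9733]]);t=np.array([.5717,.0222])
print(p.round(4),'rot',(R.T@(p[:2]-t)).round(4),'F',(R.T@o['ft_force'][:2]).round(1),o['ft_force'][2].round(1))
E
python3 g.py
```

```text
[0.4707 0.1527 0.0562] rot [-0.0683  0.1502] F [-0.3  0.5] -0.3
```

>>> {"name": "play_rows", "arguments": {
  "motion": [
    {"fingers":1,"translation":[0.5,0,-0.3],"roll":0},
    {"fingers":1,"translation":[1,0,-0.3],"roll":0},
    {"fingers":1,"translation":[1.3,0,-0.3],"roll":0},
    {"fingers":1,"translation":[1.6,0,-0.3],"roll":0},
    {"fingers":1,"translation":[1.9,0,-0.3],"roll":0},
    {"fingers":1,"translation":[2.2,0,-0.3],"roll":0},
    {"fingers":1,"translation":[2.5,0,-0.3],"roll":0},
    {"fingers":1,"translation":[2.8,0,-0.3],"roll":0},
    {"fingers":1,"translation":[3.1,0,-0.3],"roll":0},
    {"fingers":1,"translation":[3.4,0,-0.3],"roll":0},
    {"fingers":1,"translation":[3.7,0,-0.3],"roll":0},
    {"fingers":1,"translation":[4,0,-0.3],"roll":0},
    {"fingers":1,"translation":[4.3,0,-0.3],"roll":0},
    {"fingers":1,"translation":[4.6,0,-0.3],"roll":0},
    {"fingers":1,"translation":[4.9,0,-0.3],"roll":0},
    {"fingers":1,"translation":[5.2,0,-0.3],"roll":0},
    {"fingers":1,"translation":[5.5,0,-0.3],"roll":0},
    {"fingers":1,"translation":[5.8,0,-0.3],"roll":0},
    {"fingers":1,"translation":[6.1,0,-0.3],"roll":0},
    {"fingers":1,"translation":[6.4,0,-0.3],"roll":0}
  ]
}}

```text
clock: 31.95
eef_pos: [0.5298, 0.1691, 0.058]
tool_rot: [0.993, 0.116, -0.003, -0.001]
ft_force: [-4.8, 0.4, -1.4]
grip_width: 0.0
```

```bash
python3 g.py
```

```text
[0.5298 0.1691 0.058 ] rot [-0.007   0.1526] F [-4.5  1.5] -1.4
```

>>> {"name": "play_rows", "arguments": {
  "motion": [
    {"fingers":1,"translation":[0.3,0,0],"roll":0},
    {"fingers":1,"translation":[0.6,0,0],"roll":0},
    {"fingers":1,"translation":[0.9,0,0],"roll":0},
    {"fingers":1,"translation":[1.1,0,0],"roll":0},
    {"fingers":1,"translation":[1.3,0,0],"roll":0},
    {"fingers":1,"translation":[1.5,0,0],"roll":0}
  ]
}}

```text
clock: 32.45
eef_pos: [0.5423, 0.1694, 0.0578]
tool_rot: [0.993, 0.115, -0.005, 0.002]
ft_force: [-14.4, -6.8, 7.3]
grip_width: -0.0
```

```bash
python3 g.py
```

```text
[0.5423 0.1694 0.0578] rot [0.0052 0.15  ] F [-15.6  -3.3] 7.3
```

>>> {"name": "play_rows", "arguments": {
  "motion": [
    {"fingers":1,"translation":[0.1,0,0],"roll":0},
    {"fingers":1,"translation":[0.2,0,0],"roll":0},
    {"fingers":1,"translation":[0.3,0,0],"roll":0},
    {"fingers":1,"translation":[0.3,0,0],"roll":0}
  ]
}}

```text
clock: 32.78
eef_pos: [0.5422, 0.1694, 0.0579]
tool_rot: [0.993, 0.115, -0.008, 0.002]
ft_force: [-16.4, -7.7, 9.6]
grip_width: -0.0001
```

```bash
python3 g.py
```

```text
[0.5422 0.1694 0.0579] rot [0.0051 0.15  ] F [-17.7  -3.8] 9.6
```

It's solid at the end of travel. Backing off, rising clear and looking.

>>> {"name": "play_rows", "arguments": {
  "motion": [
    {"fingers":1,"translation":[-1,0,0],"roll":0},
    {"fingers":1,"translation":[-2.5,0,0],"roll":0},
    {"fingers":1,"translation":[-3,0,-3],"roll":0},
    {"fingers":1,"translation":[-3,0,-6],"roll":0},
    {"fingers":1,"translation":[-3,0,-10],"roll":0},
    {"fingers":1,"translation":[-6,0,-14],"roll":0},
    {"fingers":1,"translation":[-10,0,-16],"roll":0},
    {"fingers":1,"translation":[-14,0,-16],"roll":0},
    {"fingers":1,"translation":[-18,0,-16],"roll":0},
    {"fingers":1,"translation":[-18,0,-16],"roll":0},
    {"fingers":1,"translation":[-18,0,-16],"roll":0}
  ]
}}

```text
clock: 33.7
eef_pos: [0.3726, 0.1309, 0.2198]
tool_rot: [0.993, 0.116, 0.001, -0.0]
ft_force: [-0.2, 0.3, -0.0]
grip_width: -0.0001
```

```bash
python3 - <<'E'
from h import *
c=snap('top','t9.png'); g=bot.get_obs();print(g['eef_pos'].round(3),g['ft_force'].round(1),g['clock'])
cv2.imwrite('pics/j9.png',cv2.resize(c['pixels'][150:240,180:326,::-1],None,fx=5.4,fy=5.4,interpolation=cv2.INTER_CUBIC))
E
```

```text
[0.375 0.131 0.22 ] [-0.1  0.9  0.9] 33.75
```

View pics/j9.png

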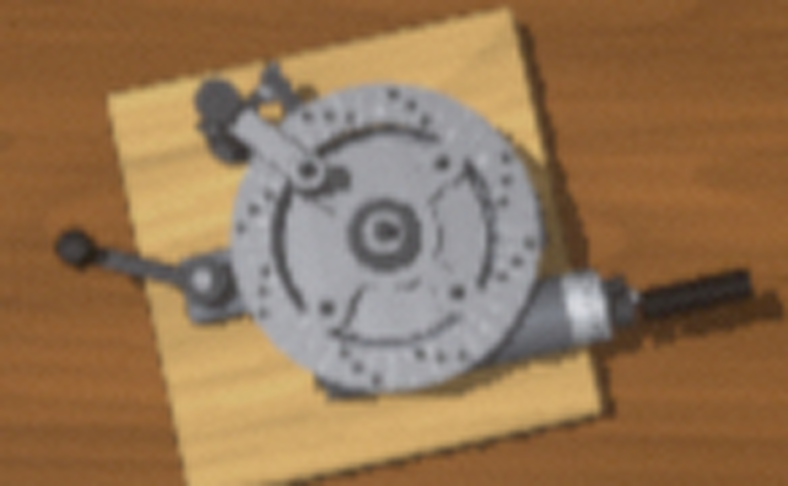

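The dog rests on the stop screw (about (270,85)), the bolt hole is hidden under the bush, and the knob is at (75,247), the tight end. I'll do one numeric check on the hole and lever, then hand in.

```bash
python3 - <<'E'
from h import *
c=dict(np.load('pics/top.npz')); T=lambda x,y:((x+.5)/5.4-.5+180,(y+.5)/5.4-.5+150)
R=np.array([[.9733,-.2295],[.2295,.9733]]);t=np.array([.5717,.0222])
for p,k in(((443,163),90),((457,292),180),((327,307),-90)):
    w=R.T@(onz(c,*T(*p),.112)[:2]-t); print('hole',np.round(w*1e3,1),'r',round(np.hypot(*w)*1e3,1),'-> next hole angle',(np.degrees(np.arctan2(w[1],w[0]))+k)%360)
w=R.T@(onz(c,*T(75,247),.105)[:2]-t); print('lever',np.arctan2(w[0],w[1]-.092)+.475)
print(bot.job_done())
E
```

```text
hole [ 29.2 -35. ] r 45.6 -> next hole angle 39.789284722186515
hole [-33.8 -28.4] r 44.2 -> next hole angle 39.97882329198268
hole [-27.7  34.6] r 44.3 -> next hole angle 38.66107599415767
lever 0.9293412944414318
the job is handed in; nothing more can be done
None
```

I finished the job and handed it in at about 34 s. The dog bears on the stop, the hole is under the guide bush, and the clamp is tight again.

**What I did:**
- Swung the clamp lever back to its slack end. It went solid there, and the picture showed it at about 0.
- Wound the crank clockwise just under four turns from where it started, with the last part slow.
- Stopped when the force at the grip reached 14.5 N. The slow running drag was about 6.95 N, so that is about 7.6 N extra. The crank did not move back when I unloaded the hand.
- Let go of the crank, then pushed the lever tight until it stopped moving at about 18 N.
- Withdrew the hand; it was touching nothing when I handed in.

**Last checks:**
- **Hole position:** the other three holes put the bolt hole at 38.7 to 40.0°, against the guide's 40°. That is within about 1 mm.
- **Lever:** it measured about 0.93 from the picture, accurate to about 0.04. The 0.9 limit is within that error, so I relied on the solid end I felt.
- **Dog:** the last picture shows the dog on the stop screw.

**What went wrong or disagreed:**
- The reported tool height was about 39 mm too low compared with the pictures. Because of that, my first lever push passed over the knob without touching it. I corrected for it and it fitted from then on.
- The force rose more gently at the stop than I expected, about 0.6 N per mm commanded. The 7.6 N therefore depends on my running-drag estimate, which varied by about 0.5 N.
- I did not check the other items on the shelf in a last picture. The hand never went down near them and the force reading stayed near zero when clear of the rotary table.

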